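Pack a pair of slide mailers and shut the case

TASK

Take both slide mailers together, in one grasp, by the ends that stick out from under the black bridge, lower them as a pair onto the middle of the green mat and let go. Then grasp the pair again at its middle, lift it clear of the mat, lower it into the bed of the open blue case, let go, and shut the lid fully. Never part the two mailers, set them down rather than drop them, and leave the other things where they are.

Things in the scene. Friction and masses are not known exactly. Their poses are not given: they have to be found in the camera images.
- mailer_a_mid (a point): Slide mailer, white with an orange cap at one end. Stands on its long narrow side: 100 mm long (x), 20 mm thick (y), 34 mm high (z), 40 to 85 g, flat smooth sides. Point at its centre, 17 mm above its underside. At the start the two stand 1 to 4 mm apart, along the bridge's x; about 42 mm of each, the capped end, sticks out at its front.
- mailer_b_mid (a point): Slide mailer, white with a yellow cap at one end, beside the other one (on the bridge's -y side). Stands on its long narrow side: 100 mm long (x), 20 mm thick (y), 34 mm high (z), 40 to 85 g, flat smooth sides. Point at its centre, 17 mm above its underside.
- bridge: Black metal bridge (low shelf), fixed: 135 mm deep (x), 160 mm wide (y), roof 8 mm thick, underside at 50 mm and top at 58 mm above the bench, open at front and back, a 10 mm thick side wall under each side. Origin on the bench in the middle of its front edge; x points inward, under the roof, so the mailers come out along -x. The mailers' centres start 8 mm inside the front edge.
- mat: Green mat, fixed, 140 (x) x 100 (y) x 2 mm. Origin at the centre of its underside, on the bench.
- bed (a point): Centre of the bed's floor (white strip) in the blue case, 12 mm above the bench; z up, x along the bed, towards the lid's hinge. The bed is a slot 110 mm long (x), 47 mm wide (y) for the pair, between grey blocks whose tops are 34 mm above its floor. At mid-length (x within 25 mm of here) there are finger gaps on both sides, free out to 70 mm in y and down to 7 mm below this point.
- case: Blue case, fixed, 150 x 150 mm, its rim 50 mm above the bench, walls 5 mm. Origin at the centre of its underside; x points to the hinged side, the far one from the robot. The bed's centre is 8 mm from it along -x.
- lid (a joint): Lid hinge, rad: 0 shut, grows as it opens, to at most 1.9; starts wide open, leaning back. Stiff friction hinge that stays where it is left; about 2 N at the free edge moves it. The lid is a flat blue plate 150 x 150 x 8 mm, 150 g, with a white panel on its outside.
- lid_hinge (a point): Hinge line of the lid, at the middle of the case's far (+x) rim, 50.5 mm above the bench, at the lid's inner face. This frame turns with the lid: its -x runs along the lid to the free edge (150 mm), its z is the lid's outward normal (up when shut; the outer face is at z = 8 mm), its y is the hinge axis.
- lid_edge (a point): Middle of the lid's free edge, half-way through its thickness, 150 mm from the hinge line. A black tab 50 mm wide sticks out 12 mm beyond it.
- plate_on_bridge: Bystander: six-well plate 127 x 85 x 20 mm lying on top of the bridge, 127 mm across; origin at the centre of its underside.
- plate_on_bench: Bystander: six-well plate 127 x 85 x 20 mm lying on the bench; origin at the centre of its underside.
- tip_box: Bystander: orange pipette-tip box with clear lid, 120 x 85 x 72 mm; origin at the centre of its underside.
- medium: Bystander: red bottle, 68 mm diameter, 150 mm tall; origin at the centre of its underside.
- buffer: Bystander: amber jar, 60 mm diameter, 120 mm tall; origin at the centre of its underside.
- marker: Bystander: black marker pen 130 mm long, 13 mm thick, lying along its y; origin at the centre of its underside.
- dish: Bystander: clear flat dish, 90 mm diameter, 14 mm tall; origin at the centre of its underside.

How it is judged:
By the outcome, as a careful person would: the job done as asked, in the order asked, and still so for the second after the job is handed in, with the robot touching nothing.
It also fails if it takes over 64 s, if anything falls off the work surface, if the arm or the gripper's body presses on something with over 40 N, if the wrist force passes 120 N, or if a joint passes its speed limit or range.

ROBOT

A 7-joint arm with a two-finger parallel gripper is mounted at the origin on the work surface. World frame = base frame: x ahead of the robot, y to its left, z up, the work surface at z = 0. Lengths are in m, angles in rad, forces in N, time in s.
With the tool pointing down it reaches from about 0.425 to 0.875 m from the base axis. Payload 4.7 kg.
Tool frame: the origin (TCP) lies midway between the tips of the shut fingers; the grasp point (between the pads) lies 19 mm behind it (ctrl.grip_depth is the distance from the TCP to the grasp point, in m); z points along the fingers, y is the direction in which the jaws open and shut (so a half turn about z gives the same grasp; the last joint's range is limited). The gripper opens to 87 mm and grips with 3 to 60 N. Pads are 19 mm wide; open, the fingers measure 117 mm over their backs; the gripper's body (75 mm by 190 mm) begins 51 mm behind the grasp point.
Start: joints at [-1.268, 0.321, -0.07, 1.45, 0.023, 1.371, -0.057], TCP at [0.185, 0.623, 0.223] pointing down, gripper open.
Joint ranges: [-2.86, 2.86], [-0.3, 2.09], [-1.38, 1.24], [0.06, 2.45], [-1.56, 4.7], [0.09, 2.05], [-2.69, 2.69]. Speed limits (rad/s): [2.57, 2.57, 3.14, 3.14, 3.14, 3.14, 3.14].

INTERFACE

Orientations are given as a rotation vector (axis times angle).
In Python, from bench import ctrl gives the robot as it stands. The module is installed in compiled form; this text tells all that it offers.
- The arm moves only by the shell command python3 -m inch 'ROWS' [FORCE]. ROWS is JSON, a list of rows, each a list of 5 numbers: the opening, from -1 (shut) to 1 (fully open), so that 0 is half open, then the shift along the tool's x, y, z in mm, then the turn about the tool's z in rad. In form: [[fingers, tx, ty, tz, twist], ...]. A call has 1 to 5 rows; each row shifts and turns the pose as measured when the row begins, along the tool's axes as they then stand; what a row does not reach is not made up. A row lasts 1/8 s, in which the tool goes at most 62.5 mm and 10.7 degrees, less where a joint would pass 70% of its speed; a pose out of reach is approached as far as the arm can. A call is refused whole if a number of a shift passes 62.5 or a number of a turn 0.188, either way. A call with a gripper value outside its range is refused whole. The fingers move at their own pace and stop on an object; FORCE is the grip in N (left out, the last holds). Time passes only in rows, so rows that do not move let the fingers close. It gives the time, the measured TCP pose, the force and the opening at its end, in the units of the state.
- ctrl.get_state(): the state, without advancing time (a new reading comes with each control period).
- ctrl.get_image(name): name is "side" or "top" or "wrist"; returns a dict with "color" (480x640x3 uint8, red, green, blue), "range_z" (480x640 float32, m along the optical axis (not along the pixel's ray), 0 where there is no reading), "K" (3x3 intrinsics, pixels), "R" (3x3) and "t" (3): a world point X has camera coordinates R X + t. Camera axes: x right, y down, z forward; pixel columns grow to the right and rows downward; lengths in m; the calibration is good to about 2 mm. A picture is of the moment at which its call begins.
- ctrl.close_job(): hands the job in, once; it reports no verdict.
The state is a dict: "time": time; "joint_positions": joint angles; "qd": joint speeds; "joint_torque": joint torques, N m; "position": TCP position; "tool_rot": TCP orientation; "ft_force": force on the tool from outside, world axes, zero at the start; "torque": the same for the moment, N m; "grip_width": opening from 0.0 (shut) to 1.0 (fully open).
Only numpy, scipy, OpenCV 4.12 (cv2) and the standard library are available. Lean on these libraries where they do the work, as an engineer would, in place of code of your own. Each camera call takes 0.05 s, during which the arm holds its last target. There are 200 camera calls.

## Working session

There is one attempt and no reset: what is moved stays moved. The work goes in short steps, Python scripts to look and compute and a shell command to move; the robot and the scene stay as the last step left them, time stands still between calls to the robot, and variables do not carry over. Pictures are saved under pics/ and viewed, about 8 in all and at most 12, crops included, and the job is handed in when it is done.

```bash
mkdir -p pics; cat > h.py <<'E'
import numpy as np, cv2
from bench import ctrl
def snap(n, f, box=None, s=1):
    im=ctrl.get_image(n); c=im["color"][:,:,::-1].copy()
    np.savez(''+f+'.npz',**im)
    if box: c=c[box[1]:box[3],box[0]:box[2]]
    c=cv2.resize(c,None,fx=s,fy=s,interpolation=cv2.INTER_CUBIC); cv2.imwrite('pics/'+f+'.png',c); return im
def w(im,u,v,z=None):
    K,R,t=im["K"],im["R"],im["t"]
    r=np.linalg.inv(K)@[u,v,1.]
    if z is None:
        p=im["range_z"][int(v)-1:int(v)+2,int(u)-1:int(u)+2]; d=np.median(p[p>0]) if (p>0).any() else np.nan
    else:
        o=-R.T@t; d=(z-o[2])/(R.T@r)[2]
    return R.T@(r*d-t)
def st():
    s=ctrl.get_state(); print({k:np.round(s[k],4).tolist() for k in("time","joint_positions","position","tool_rot","ft_force","grip_width")})
E
python3 - <<'E'
from h import *
snap("top","t0");snap("side","s0");st()
E
```

```text
{'time': 0.1, 'joint_positions': [-1.2679, 0.3218, -0.0701, 1.4516, 0.0226, 1.3708, -0.0569], 'position': [0.185, 0.6226, 0.2216], 'tool_rot': [-0.4519, -3.1088, 0.0027], 'ft_force': [-0.4219, -0.0804, 0.2703], 'grip_width': 0.9997}
```

View pics/t0.png

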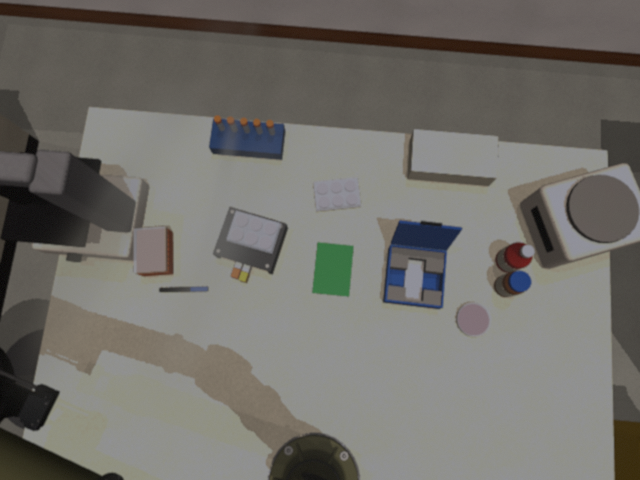

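View pics/s0.png

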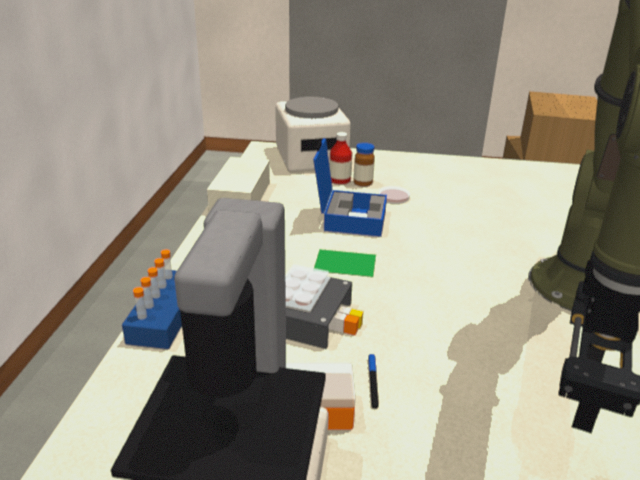

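The top view shows the bridge at about (250,240) with its caps at (240,270), the mat at (333,270), and the open case at (415,275) with its lid at (425,235). I'll enlarge that part for the measurements.

```bash
python3 - <<'E'
from h import *
im=dict(np.load('t0.npz'))
c=im["color"][190:320,205:465,::-1]
cv2.imwrite('pics/t0c.png',cv2.resize(c,None,fx=3,fy=3,interpolation=cv2.INTER_CUBIC))
print(im["K"],im["R"],-im["R"].T@im["t"])
# mat
hsv=cv2.cvtColor(im["color"],cv2.COLOR_RGB2HSV)
m=cv2.inRange(hsv,(50,120,40),(75,255,255)); ys,xs=np.nonzero(m)
r=cv2.minAreaRect(np.c_[xs,ys].astype(np.float32)); print(r)
for p in cv2.boxPoints(r): print(p,w(im,*p,z=.002))
print('mat',w(im,*r[0],z=.002))
for n,f in(("blue",((105,120,40),(125,255,255))),("or/yel",((5,150,120),(35,255,255)))):
    m=cv2.inRange(hsv,*f); k,l,s,ce=cv2.connectedComponentsWithStats(m)
    for i in range(1,k):
        if s[i,4]>8: print(n,s[i],ce[i],w(im,*ce[i]))
E
```

```text
[[507.34208908   0.         326.20594478]
 [  0.         507.34208908 238.95835856]
 [  0.           0.           1.        ]] [[ 0.0904507  -0.99589913 -0.00189393]
 [-0.97572566 -0.08823731 -0.20043358]
 [ 0.19944452  0.01997732 -0.97970546]] [ 0.3403887  -0.00537005  1.36568973]
((332.5082092285156, 268.90985107421875), (34.31304168701172, 48.255550384521484), 5.194429397583008)
[313.23773 291.38525] [0.47166975 0.04413469 0.002     ]
[317.60657 243.32788] [0.60371665 0.04478902 0.002     ]
[351.7787  246.43445] [ 0.60351699 -0.04910997  0.002     ]
[347.40985 294.49182] [ 0.47165247 -0.04798526  0.002     ]
mat [ 0.53700782 -0.00207353  0.002     ]
blue [210 123  11  25 166] [214.79518072 136.77108434] [0.86751875 0.35404791 0.04976341]
blue [247 123   8  18  50] [250.9 131.3] [0.89150474 0.25615409 0.0520855 ]
blue [262 124   3   5  13] [263.15384615 125.76923077] [0.91145084 0.22456995 0.05054981]
blue [275 125   8   7  40] [278.85 127.35] [0.91022195 0.18054381 0.05163811]
blue [ 385  221   76   87 1882] [418.12699256 246.75717322] [ 0.60725489 -0.22039196  0.0593154 ]
blue [441 268   4  24  43] [442.69767442 280.18604651] [ 0.527666   -0.29223683  0.04150821]
blue [509 271  22  21 340] [519.38823529 281.09705882] [ 0.53111726 -0.46279078  0.12147757]
blue [423 273  17  17 251] [430.88844622 281.2310757 ] [ 0.52695285 -0.26837642  0.00636806]
or/yel [215 116   5   6  24] [217.         118.29166667] [0.89498448 0.33829882 0.11175039]
or/yel [242 119   4   5  19] [243.42105263 120.89473684] [0.89399594 0.26759132 0.11157089]
or/yel [254 120   5   5  22] [256.09090909 121.90909091] [0.89425829 0.23384921 0.11131224]
or/yel [267 121   5   5  22] [269.27272727 122.95454545] [0.89411438 0.19860267 0.11204981]
```

View pics/t0c.png

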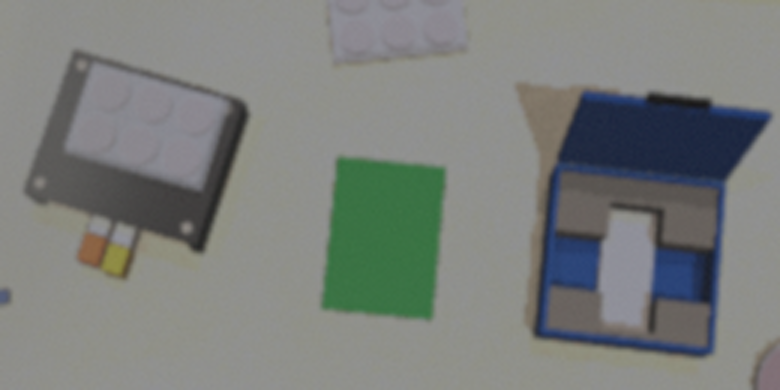

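The enlarged crop shows the orange cap at crop (92,248), the yellow cap at (118,260), the bridge's front edge from (25,190) to (195,243), and the white bed strip from (627,207) to (627,325). I'll turn these into positions.

```bash
cat >> h.py <<'E'
def go(x,y,z,yaw):
    "tool x axis at world angle yaw; prints shift in tool axes (mm) and twist"
    from scipy.spatial.transform import Rotation as Ro
    s=ctrl.get_state(); R=Ro.from_rotvec(s["tool_rot"]).as_matrix()
    d=R.T@(np.array([x,y,z])-s["position"])*1e3
    a=np.arctan2(R[1,0],R[0,0]); tw=(a-yaw+np.pi)%(2*np.pi)-np.pi
    print('shift now',d.round(1),'twist',round(tw,3),'yaw',round(a,3),'toolz',R[:,2].round(3))
E
python3 - <<'E'
from h import *
im=dict(np.load('t0.npz'))
P=lambda n,cu,cv,z:print(n,w(im,205+cu/3-.33,190+cv/3-.33,z).round(4))
P('bridgeFL',25,192,.058);P('bridgeFR',195,243,.058);P('bridgeBL',77,52,.058);P('bridgeBR',245,105,.058)
P('or back',95,232,.034);P('or mid',92,248,.034);P('or front',89,262,.034);P('yel mid',118,260,.034);P('yel front',115,274,.034)
P('bed N',636,209,.012);P('bed S',624,326,.012);P('bed L',600,265,.012);P('bed R',655,270,.012)
P('case SL',538,332,.05);P('case SR',712,352,.05);P('case NL',555,168,.05);P('case NR',724,180,.05)
P('strip depth',627,268,None);P('lid top',678,100,None);P('lid mid',665,140,None);P('lid low',650,165,None);P('lidTL',590,100,None);P('lidTR',760,120,None)
go(.55,.22,.2,0)
E
```

```text
bridgeFL [0.5408 0.3127 0.058 ]
bridgeFR [0.5096 0.16   0.058 ]
bridgeBL [0.6702 0.2837 0.058 ]
bridgeBR [0.6355 0.1299 0.058 ]
or back [0.5145 0.2521 0.034 ]
or mid [0.5001 0.253  0.034 ]
or front [0.4876 0.254  0.034 ]
yel mid [0.4916 0.2288 0.034 ]
yel front [0.4791 0.2299 0.034 ]
bed N [ 0.582  -0.2261  0.012 ]
bed S [ 0.4762 -0.2213  0.012 ]
bed L [ 0.5285 -0.1969  0.012 ]
bed R [ 0.5285 -0.2461  0.012 ]
case SL [ 0.4605 -0.1418  0.05  ]
case SR [ 0.457  -0.2917  0.05  ]
case NL [ 0.6053 -0.147   0.05  ]
case NR [ 0.608  -0.2955  0.05  ]
strip depth [ 0.5275 -0.2205  0.0155]
lid top [ 0.6356 -0.2217  0.2102]
lid mid [ 0.6205 -0.2273  0.1321]
lid low [ 0.6107 -0.2261  0.0729]
lidTL [ 0.6334 -0.1554  0.1941]
lidTR [ 0.6285 -0.289   0.1975]
shift now [-464.5 -282.    22.1] twist 2.853 yaw 2.853 toolz [-0.    -0.002 -1.   ]
```

Mat centre is about (0.5375, -0.002), the bed about (0.529, -0.2225) with yaw about -0.03, the bridge yaw about -0.215, and the lid about 1.75 rad. The pair's front end is at about (0.4835, 0.242), so the first grasp point is about (0.504, 0.2375).

```bash
python3 -c "
from h import *
go(.504,.2375,.16,2.927)"
```

```text
shift now [-415.4 -278.2   62.1] twist -0.074 yaw 2.853 toolz [-0.    -0.002 -1.   ]
```

```bash
python3 -m inch '[[1,-41,-28,0,0],[1,-41,-28,0,0],[1,-41,-28,0,0],[1,-41,-28,0,0],[1,-41,-28,0,0]]' 40; python3 -m inch '[[1,-41,-28,0,0],[1,-41,-28,0,0],[1,-41,-28,0,0],[1,-30,-20,0,-0.07],[1,0,0,0,0]]'
python3 -c "
from h import *
go(.504,.2375,.16,2.927);snap('wrist','w1');st()"
```

```text
time: 0.72
position: [0.3413, 0.4272, 0.218]
tool_rot: [-0.436, -3.107, 0.009]
ft_force: [0.3, 1.4, -0.6]
grip_width: 1.001
time: 1.35
position: [0.4651, 0.2742, 0.2166]
tool_rot: [-0.337, -3.119, 0.013]
ft_force: [0.3, 1.1, 0.3]
grip_width: 1.0
shift now [-46.1 -27.1  56.6] twist -0.001 yaw 2.926 toolz [-0.005 -0.008 -1.   ]
{'time': 1.4, 'joint_positions': [-0.7942, 0.0943, 0.2209, 1.7356, -0.0188, 1.323, 0.7883], 'position': [0.4638, 0.2761, 0.2165], 'tool_rot': [-0.3335, -3.1183, 0.0117], 'ft_force': [0.3519, 1.1568, -0.3571], 'grip_width': 1.004}
```

View pics/w1.png

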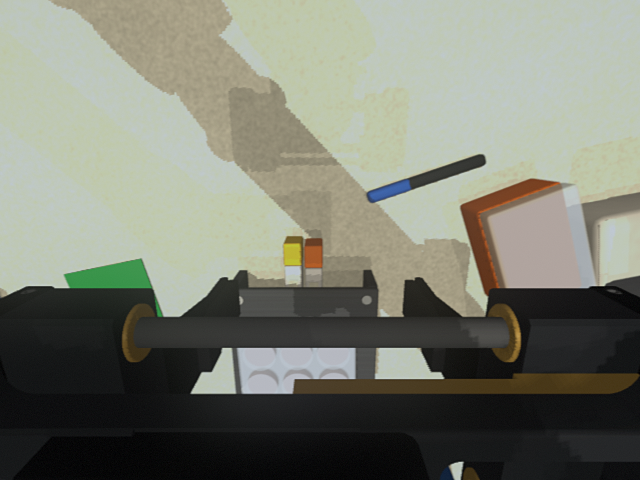

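The wrist view shows the yellow cap at (293,253), the orange cap at (314,254), and the bridge's front edge at row 288 between (240,300) and (367,300).

```bash
python3 - <<'E'
from h import *
im=dict(np.load('w1.npz'))
c=im["color"][220:310,230:380,::-1]; cv2.imwrite('pics/w1c.png',cv2.resize(c,None,fx=5,fy=5,interpolation=cv2.INTER_CUBIC))
print(-im["R"].T@im["t"], im["K"][0])
for u,v in((292,255),(314,255),(292,275),(314,275)): print(u,v,w(im,u,v).round(4),w(im,u,v,.034).round(4))
for u,v in((240,289),(300,289),(375,289)):print(w(im,u,v,.058).round(4))
E
```

```text
[0.39192408 0.29136262 0.37936032] [333.30012675   0.         320.94768911]
292 255 [0.4932 0.2345 0.0344] [0.4934 0.2344 0.034 ]
314 255 [0.4983 0.2579 0.0345] [0.4984 0.2578 0.034 ]
292 275 [0.5158 0.229  0.0344] [0.516  0.2289 0.034 ]
314 275 [0.521  0.2528 0.0342] [0.5211 0.2527 0.034 ]
[0.5111 0.1764 0.058 ]
[0.5243 0.2377 0.058 ]
[0.5407 0.3141 0.058 ]
```

View pics/w1c.png

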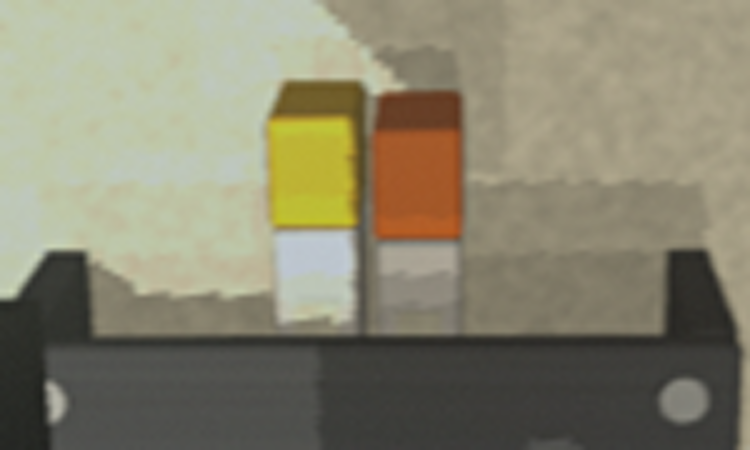

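```bash
python3 - <<'E'
from h import *
im=dict(np.load('w1.npz'))
q={n:w(im,230+cu/5-.4,220+cv/5-.4,.034) for n,(cu,cv) in dict(yL=(267,117),yR=(354,117),oL=(374,129),oR=(461,129),yL2=(275,229),oR2=(463,240),bL=(45,338),bR=(735,338)).items()}
for k,p in q.items(): print(k,p.round(4))
for a,b in(('yL','yL2'),('oR','oR2')): d=q[b]-q[a]; print('yaw',np.arctan2(d[1],d[0]),np.hypot(*d[:2]))
f=(q['yL']+q['oR'])/2; print('front',f)
for y in(-.2,-.215,-.23):
    g=f[:2]+.021*np.array([np.cos(y),np.sin(y)]); print(y,g)
d=w(im,230+735/5,220+338/5,.058)-w(im,230+45/5,220+338/5,.058); print(np.arctan2(d[1],d[0])-np.pi/2)
go(*g,.07,2.927)
E
```

```text
yL [0.4781 0.2282 0.034 ]
yR [0.4821 0.2465 0.034 ]
oL [0.4856 0.2501 0.034 ]
oR [0.4896 0.2685 0.034 ]
yL2 [0.5033 0.2236 0.034 ]
oR2 [0.5145 0.2635 0.034 ]
bL [0.5176 0.1669 0.034 ]
bR [0.5501 0.318  0.034 ]
yaw -0.17751403759046527 0.025590815655731937
yaw -0.19713034567079252 0.02542850927331686
front [0.48386037 0.24830194 0.034     ]
-0.2 [0.50444177 0.24412988]
-0.215 [0.50437688 0.24382164]
-0.23 [0.50430737 0.24351441]
-0.21205741578441017
shift now [-47.2 -22.1 146.4] twist 0.002 yaw 2.929 toolz [-0.006 -0.007 -1.   ]
```

```bash
python3 -m inch '[[1,-23,-11,20,0],[1,-23,-11,30,0],[1,0,0,40,0],[1,0,0,40,0],[1,0,0,0,0]]'
python3 -c "
from h import *
go(.5044,.2435,.005,2.93);snap('wrist','w2');st()"
```

```text
time: 2.02
position: [0.4991, 0.2528, 0.0827]
tool_rot: [-0.317, -3.117, 0.005]
ft_force: [0.7, 0.1, 0.0]
grip_width: 0.998
shift now [-7.7 -7.8 77.7] twist 0.009 yaw 2.939 toolz [-0.009 -0.002 -1.   ]
{'time': 2.075, 'joint_positions': [-0.7336, 0.2479, 0.2487, 1.8403, -0.0719, 1.0665, 0.9113], 'position': [0.5007, 0.2539, 0.0849], 'tool_rot': [-0.3168, -3.1203, 0.0009], 'ft_force': [-0.0185, 0.6182, 0.3762], 'grip_width': 0.9981}
```

View pics/w2.png

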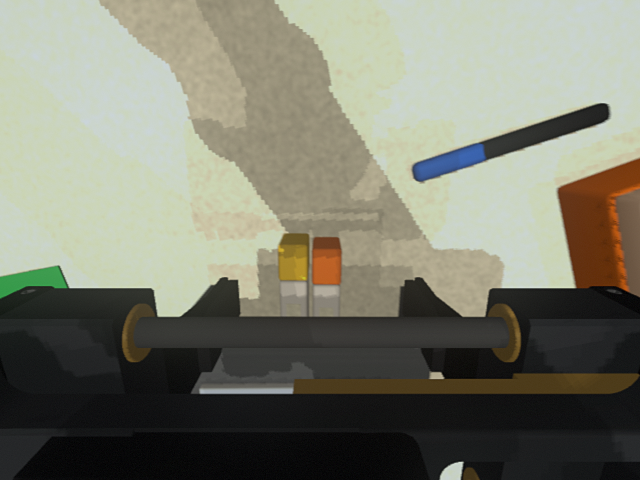

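The pair spans columns 279–341 while the jaws are centred at 320. That puts it about 7 mm off, as the calculation says. I'll correct that and descend.

```bash
python3 -m inch '[[1,-7,-7.5,5,0],[1,0,0,22,0],[1,0,0,22,0],[1,0,0,18,0],[1,0,0,0,0]]'
python3 -c "
from h import *
go(.5044,.2435,.005,2.93);go(.5044,.2435,.005,2.93);st()"
```

```text
time: 2.7
position: [0.5125, 0.2482, 0.0245]
tool_rot: [0.314, 3.119, 0.014]
ft_force: [-0.1, 0.3, -0.5]
grip_width: 0.999
shift now [ 7.1 -6.4 19.4] twist 0.011 yaw 2.941 toolz [ 0.008  0.008 -1.   ]
shift now [ 7.1 -6.4 19.4] twist 0.011 yaw 2.941 toolz [ 0.008  0.008 -1.   ]
{'time': 2.7, 'joint_positions': [-0.7086, 0.3274, 0.2465, 1.8796, -0.1022, 0.9359, 0.955], 'position': [0.5125, 0.2482, 0.0245], 'tool_rot': [0.3145, 3.119, 0.0137], 'ft_force': [-0.1065, 0.2997, -0.4545], 'grip_width': 0.9994}
```

```bash
python3 -m inch '[[1,6,-6,5,0],[1,0,0,9,0],[1,0,0,0,0]]'
python3 -c "
from h import *
import time
for i in range(4):
    go(.5044,.2435,.005,2.93);snap('wrist','w3')
st()"
```

```text
time: 3.08
position: [0.5064, 0.2439, 0.0117]
tool_rot: [0.314, 3.116, 0.017]
ft_force: [-0.8, -0.2, 1.1]
grip_width: 1.004
shift now [ 2.  -0.9  6.7] twist 0.01 yaw 2.94 toolz [ 0.01  0.01 -1.  ]
shift now [ 2.3 -1.   7. ] twist 0.01 yaw 2.94 toolz [ 0.011  0.01  -1.   ]
shift now [ 2.5 -1.2  7.2] twist 0.01 yaw 2.94 toolz [ 0.011  0.01  -1.   ]
shift now [ 2.6 -1.3  7.3] twist 0.01 yaw 2.94 toolz [ 0.012  0.01  -1.   ]
{'time': 3.275, 'joint_positions': [-0.7067, 0.3288, 0.2451, 1.9072, -0.1052, 0.9023, 0.9595], 'position': [0.5071, 0.2442, 0.0124], 'tool_rot': [0.3143, 3.1153, 0.0182], 'ft_force': [-0.3602, 0.0517, -0.1175], 'grip_width': 1.0019}
```

```bash
python3 -m inch '[[1,2,-1,6,0.01],[1,0,0,0,0],[-1,0,0,0,0],[-1,0,0,0,0],[-1,0,0,0,0]]' 10;python3 -m inch '[[-1,0,0,0,0],[-1,0,0,0,0]]' 45
python3 -c "
from h import *
go(.5044,.2435,.005,2.93);snap('wrist','w4',(180,200,480,350),2.6);st()"
```

```text
time: 3.9
position: [0.5052, 0.244, 0.0062]
tool_rot: [0.331, 3.113, 0.019]
ft_force: [0.0, -0.2, 1.4]
grip_width: 0.749
time: 4.15
position: [0.5053, 0.244, 0.0063]
tool_rot: [0.331, 3.113, 0.019]
ft_force: [-0.7, 0.8, -0.3]
grip_width: 0.517
shift now [ 0.8 -0.7  1.3] twist -0.0 yaw 2.93 toolz [ 0.012  0.011 -1.   ]
{'time': 4.2, 'joint_positions': [-0.7083, 0.3337, 0.2454, 1.9158, -0.108, 0.8884, 0.9501], 'position': [0.5052, 0.2439, 0.0063], 'tool_rot': [0.3309, 3.1131, 0.0188], 'ft_force': [0.3447, 0.6387, 0.8569], 'grip_width': 0.471}
```

View pics/w4.png

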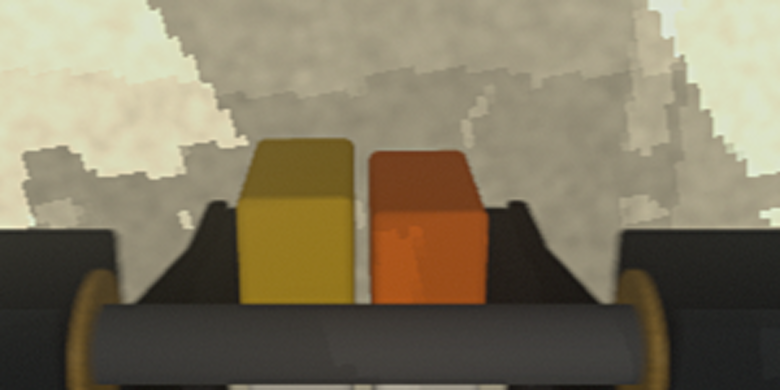

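The jaws straddle both caps evenly (yellow 240–352, orange 370–487) and are still closing on the gap.

```bash
python3 -m inch '[[-1,0,0,0,0],[-1,0,0,0,0],[-1,0,0,0,0]]' 45; python3 -m inch '[[-1,0,0,-3,0],[-1,0,0,-3,0],[-1,0,0,-2,0],[-1,0,0,0,0]]'
python3 -c "
from h import *
st();go(.5044,.2435,.012,2.93);go(.42,.262,.012,2.93)"
```

```text
time: 4.58
position: [0.5052, 0.2439, 0.0063]
tool_rot: [0.331, 3.113, 0.019]
ft_force: [-0.3, -0.1, 0.4]
grip_width: 0.455
time: 5.08
position: [0.5044, 0.2435, 0.0142]
tool_rot: [0.331, 3.114, 0.017]
ft_force: [0.9, -0.1, -1.6]
grip_width: 0.458
{'time': 5.075, 'joint_positions': [-0.7102, 0.3217, 0.2472, 1.9123, -0.1037, 0.9052, 0.9468], 'position': [0.5044, 0.2435, 0.0142], 'tool_rot': [0.3309, 3.1144, 0.0174], 'ft_force': [0.8605, -0.1039, -1.5763], 'grip_width': 0.4584}
shift now [-0.   0.   2.2] twist -0.0 yaw 2.93 toolz [ 0.011  0.01  -1.   ]
shift now [86.4  0.4  1.5] twist -0.0 yaw 2.93 toolz [ 0.011  0.01  -1.   ]
```

```bash
python3 -m inch '[[-1,12,0,0,0],[-1,20,0,0,0],[-1,20,0,0,0],[-1,20,0,0,0],[-1,16,0,0,0]]'; python3 -m inch '[[-1,0,0,-10,0],[-1,0,0,-18,0],[-1,0,0,-10,0],[-1,0,0,0,0]]'
python3 -c "
from h import *
st();snap('wrist','w5');snap('side','s5');go(.508,-.002,.045,3.14)"
```

```text
time: 5.7
position: [0.4107, 0.2629, 0.0127]
tool_rot: [0.33, 3.117, 0.016]
ft_force: [0.2, -0.6, -1.6]
grip_width: 0.454
time: 6.2
position: [0.4099, 0.2632, 0.0536]
tool_rot: [0.327, 3.116, 0.018]
ft_force: [-0.2, 0.6, -1.0]
grip_width: 0.454
{'time': 6.2, 'joint_positions': [-0.8264, 0.1232, 0.215, 2.0555, -0.036, 0.9519, 0.7693], 'position': [0.4099, 0.2632, 0.0536], 'tool_rot': [0.3268, 3.1158, 0.0182], 'ft_force': [-0.1548, 0.6182, -1.0369], 'grip_width': 0.4543}
shift now [-151.6 -238.5    5.9] twist -0.207 yaw 2.933 toolz [ 0.008  0.009 -1.   ]
```

```bash
python3 -c "
import cv2,numpy as np
a=cv2.imread('pics/w5.png')[150:390,120:520];b=cv2.imread('pics/s5.png')[200:440,240:640]
cv2.imwrite('pics/m5.png',cv2.resize(np.vstack([a,b]),None,fx=1.25,fy=1.25))"
```

```text
(no output)
```

View pics/m5.png

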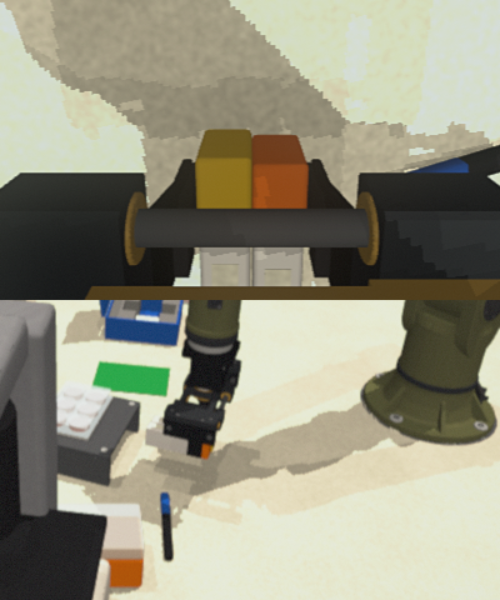

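Both mailers are held level and side by side, and they are clear of the bridge. I'll go sideways first, then forward to the mat.

```bash
python3 -m inch '[[-1,-5,-25,0,0],[-1,-10,-45,0,0],[-1,-10,-45,0,0],[-1,-5,-30,0,-0.1],[-1,0,-20,0,-0.107]]'
python3 -m inch '[[-1,0,0,0,0]]'
python3 -c "
from h import *
st();go(.509,-.002,.03,3.14)"
```

```text
time: 6.92
position: [0.4054, 0.0902, 0.0482]
tool_rot: [-0.01, 3.136, 0.011]
ft_force: [0.0, 0.7, -2.3]
grip_width: 0.458
time: 7.05
position: [0.4049, 0.0887, 0.0477]
tool_rot: [-0.004, 3.138, 0.01]
ft_force: [0.0, 1.0, -0.8]
grip_width: 0.455
{'time': 7.05, 'joint_positions': [-0.6423, -0.0221, 0.3665, 2.2178, 0.0034, 0.9389, 1.2956], 'position': [0.4049, 0.0887, 0.0477], 'tool_rot': [-0.0042, 3.1376, 0.0102], 'ft_force': [0.038, 1.0046, -0.848], 'grip_width': 0.4555}
shift now [-103.8  -91.1   17.5] twist 0.004 yaw -3.139 toolz [ 0.004  0.007 -1.   ]
```

```bash
python3 -m inch '[[-1,-15,-13,0,0],[-1,-30,-26,0,0],[-1,-30,-26,0,0],[-1,-25,-22,0,0],[-1,0,0,0,0]]'
python3 -c "
from h import *
st();go(.509,-.002,.011,3.14)"
```

```text
time: 7.68
position: [0.5085, 0.0053, 0.0454]
tool_rot: [-0.0, 3.138, 0.011]
ft_force: [-0.5, 0.3, -1.2]
grip_width: 0.454
{'time': 7.675, 'joint_positions': [-0.4995, 0.1966, 0.4827, 2.0119, -0.1199, 0.9551, 1.6155], 'position': [0.5085, 0.0053, 0.0454], 'tool_rot': [-0.0004, 3.1384, 0.0112], 'ft_force': [-0.505, 0.2943, -1.1969], 'grip_width': 0.4538}
shift now [-0.4 -7.5 34.4] twist 0.002 yaw -3.141 toolz [ 0.003  0.007 -1.   ]
```

```bash
python3 -m inch '[[-1,-0.5,-7.5,8,0],[-1,0,0,12,0],[-1,0,0,8,0],[-1,0,0,3,0],[-1,0,0,0,0]]'
python3 -c "
from h import *
st();go(.509,-.002,.0085,3.14)"
```

```text
time: 8.3
position: [0.5061, 0.0017, 0.0103]
tool_rot: [0.005, -3.14, -0.013]
ft_force: [0.1, 0.2, -1.2]
grip_width: 0.457
{'time': 8.3, 'joint_positions': [-0.4799, 0.2516, 0.4757, 2.0369, -0.1586, 0.8877, 1.6576], 'position': [0.5061, 0.0017, 0.0103], 'tool_rot': [0.005, -3.14, -0.0134], 'ft_force': [0.0737, 0.2287, -1.1641], 'grip_width': 0.4568}
shift now [-2.9 -3.7  1.8] twist 0.005 yaw -3.138 toolz [-0.002  0.009 -1.   ]
```

```bash
python3 -m inch '[[-1,-3,-3.5,0,0],[-1,0,0,1,0],[-1,0,0,1,0],[-1,0,0,0,0]]'
python3 -c "
from h import *
st();go(.509,-.002,.0085,3.14)"
```

```text
time: 8.8
position: [0.5103, -0.0019, 0.0091]
tool_rot: [-0.005, 3.141, 0.014]
ft_force: [0.8, -0.6, -1.7]
grip_width: 0.457
{'time': 8.8, 'joint_positions': [-0.4715, 0.2607, 0.4766, 2.0296, -0.1651, 0.8854, 1.67], 'position': [0.5103, -0.0019, 0.0091], 'tool_rot': [-0.0048, 3.1411, 0.0141], 'ft_force': [0.7827, -0.6467, -1.7182], 'grip_width': 0.4571}
shift now [ 1.3 -0.1  0.6] twist 0.005 yaw -3.139 toolz [ 0.     0.009 -1.   ]
```

```bash
python3 -m inch '[[-1,1,0,1,0],[-1,0,0,0.5,0],[-1,0,0,0,0]]';python3 -m inch '[[-1,0,0,1,0],[-1,0,0,0,0]]'
```

```text
time: 9.18
position: [0.5101, -0.0019, 0.0086]
tool_rot: [-0.005, 3.139, 0.015]
ft_force: [-0.4, -0.3, 1.1]
grip_width: 0.456
time: 9.43
position: [0.5101, -0.0019, 0.0085]
tool_rot: [-0.005, 3.14, 0.016]
ft_force: [-0.4, -0.3, 1.9]
grip_width: 0.457
```

Contact is felt: the vertical force went from -1.7 to +1.9 N. Releasing.

```bash
python3 -m inch '[[0.5,0,0,0,0],[0.5,0,0,0,0],[0.5,0,0,0,0],[0.5,0,0,0,0]]';python3 -m inch '[[0.5,0,0,-12,0],[0.5,0,0,-25,0],[0.5,0,0,-25,0],[0.5,20,0,-20,0],[0.5,0,0,0,0]]'
python3 -c "
from h import *
st();snap('wrist','w6');snap('top','t6',(280,200,480,320),4)
a=cv2.imread('pics/w6.png')[180:400,180:460];b=cv2.imread('pics/t6.png')[:,:440]
cv2.imwrite('pics/m6.png',np.hstack([cv2.resize(a,None,fx=1.25,fy=1.25),cv2.resize(b[60:],(400,382))[:275]]))"
```

```text
time: 9.93
position: [0.5102, -0.0018, 0.008]
tool_rot: [-0.005, 3.139, 0.015]
ft_force: [0.8, -1.1, -0.1]
grip_width: 0.734
time: 10.55
position: [0.4906, -0.003, 0.0951]
tool_rot: [-0.004, 3.137, 0.015]
ft_force: [0.2, -0.3, -0.3]
grip_width: 0.748
{'time': 10.55, 'joint_positions': [-0.5154, 0.0843, 0.4975, 2.0111, -0.0573, 1.0524, 1.582], 'position': [0.4906, -0.003, 0.0951], 'tool_rot': [-0.0037, 3.1371, 0.0152], 'ft_force': [0.2307, -0.3078, -0.2731], 'grip_width': 0.7476}
```

View pics/m6.png

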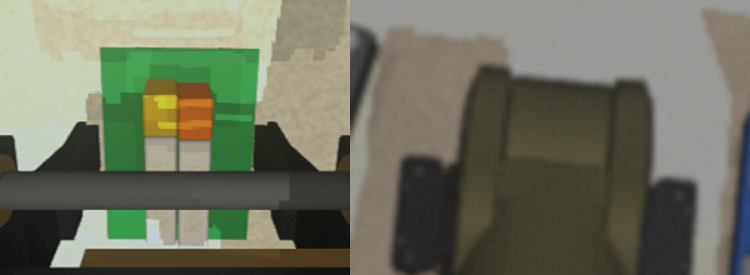

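The pair stands together on the mat (yellow 143–178, orange 178–213 in the left panel). The orange one is about 2 mm behind the yellow. I'll compute the pair's centre and the mat's edges.

```bash
python3 - <<'E'
from h import *
im=dict(np.load('w6.npz'))
q={n:w(im,180+cu/1.25-.1,180+cv/1.25-.1,z) for n,(cu,cv,z) in dict(yF=(143.5,95,.036),oF=(213,98,.036),yB=(146,244,.036),oB=(208,246,.036),mFL=(101,48,.002),mFR=(259,48,.002),mBL=(106,239,.002),mBR=(247,239,.002)).items()}
for k,p in q.items(): print(k,p.round(4))
print('pair',sum(q[k] for k in('yF','oF','yB','oB'))/4,'mat',sum(q[k] for k in('mFL','mFR','mBL','mBR'))/4)
d=(q['yB']+q['oB']-q['yF']-q['oF']);print('yaw',np.arctan2(d[1],d[0]),np.hypot(*d[:2])/2)
E
```

```text
yF [ 0.4881 -0.0208  0.036 ]
oF [0.4899 0.0182 0.036 ]
yB [ 0.5863 -0.0212  0.036 ]
oB [0.588  0.0177 0.036 ]
mFL [ 0.4685 -0.0491  0.002 ]
mFR [0.4685 0.0497 0.002 ]
mBL [ 0.6084 -0.0523  0.002 ]
mBR [0.609  0.0492 0.002 ]
pair [ 0.53808253 -0.00153312  0.036     ] mat [ 0.53859241 -0.00061533  0.002     ]
yaw -0.0041768894388764044 0.09817841765260682
```

The pair is within 1 mm of the mat's centre. Now the re-grasp at the middle.

```bash
python3 -m inch '[[0.7,-24,0,0,0],[0.7,-24,0,0,0],[0.7,0,0,20,0],[0.7,0,0,10,0],[0.7,0,0,0,0]]'
python3 -c "
from h import *
st();go(.538,-.0015,.0075,3.14)"
```

```text
time: 11.28
position: [0.5403, -0.0026, 0.059]
tool_rot: [0.005, -3.14, -0.01]
ft_force: [0.5, 0.1, -0.2]
grip_width: 0.848
{'time': 11.275, 'joint_positions': [-0.4808, 0.2501, 0.4963, 1.923, -0.1479, 1.0039, 1.6563], 'position': [0.5403, -0.0026, 0.059], 'tool_rot': [0.005, -3.1402, -0.0102], 'ft_force': [0.4808, 0.1141, -0.2152], 'grip_width': 0.8479}
shift now [ 2.2  0.7 51.5] twist 0.005 yaw -3.138 toolz [-0.001  0.006 -1.   ]
```

```bash
python3 -m inch '[[0.7,2,0.5,8,0],[0.7,0,0,18,0],[0.7,0,0,16,0],[0.7,0,0,5,0],[0.7,0,0,0,0]]'
python3 -c "
from h import *
st();go(.538,-.0015,.0075,3.14)"
```

```text
time: 11.9
position: [0.5379, -0.0016, 0.0089]
tool_rot: [0.005, -3.14, -0.011]
ft_force: [-0.5, -0.4, -0.2]
grip_width: 0.851
{'time': 11.9, 'joint_positions': [-0.463, 0.3183, 0.4796, 1.9625, -0.1934, 0.9051, 1.6904], 'position': [0.5379, -0.0016, 0.0089], 'tool_rot': [0.0052, -3.1402, -0.0106], 'ft_force': [-0.4608, -0.3796, -0.1714], 'grip_width': 0.8515}
shift now [-0.1  0.1  1.4] twist 0.005 yaw -3.138 toolz [-0.001  0.007 -1.   ]
```

```bash
python3 -m inch '[[-1,0,0,0,0],[-1,0,0,0,0],[-1,0,0,0,0],[-1,0,0,0,0],[-1,0,0,0,0]]' 15;python3 -m inch '[[-1,0,0,0,0],[-1,0,0,0,0],[-1,0,0,0,0]]' 45
python3 -m inch '[[-1,0,0,-5,0],[-1,0,0,-20,0],[-1,0,0,-35,0],[-1,0,0,-35,0],[-1,0,0,0,0]]'
python3 -c "
from h import *
st();go(.529,-.2225,.1,3.112)"
```

```text
time: 12.52
position: [0.5392, -0.0016, 0.0103]
tool_rot: [-0.005, 3.14, 0.011]
ft_force: [-0.1, -1.5, -1.0]
grip_width: 0.458
time: 12.9
position: [0.5391, -0.0016, 0.0103]
tool_rot: [-0.005, 3.14, 0.011]
ft_force: [0.4, -0.0, 0.0]
grip_width: 0.451
time: 13.52
position: [0.5375, -0.0024, 0.1075]
tool_rot: [0.004, -3.14, -0.01]
ft_force: [1.1, 0.3, -1.3]
grip_width: 0.454
{'time': 13.525, 'joint_positions': [-0.5012, 0.1833, 0.5091, 1.8865, -0.1074, 1.0989, 1.6236], 'position': [0.5375, -0.0024, 0.1075], 'tool_rot': [0.0045, -3.1397, -0.0104], 'ft_force': [1.103, 0.2782, -1.3126], 'grip_width': 0.4541}
shift now [   9.1 -220.1    6. ] twist 0.032 yaw -3.139 toolz [-0.002  0.007 -1.   ]
```

```bash
python3 -m inch '[[-1,2,-25,0,0],[-1,2,-50,0,0],[-1,2,-50,0,0],[-1,2,-50,0,0],[-1,1,-30,0,0.03]]'
python3 -m inch '[[-1,0,-5,0,0],[-1,0,0,0,0]]'
python3 -c "
from h import *
st();go(.529,-.2225,.1,3.112);snap('wrist','w7');snap('top','t7',(360,200,480,320),4)
a=cv2.imread('pics/w7.png')[180:420,130:510];b=cv2.imread('pics/t7.png')
cv2.imwrite('pics/m7.png',np.hstack([cv2.resize(a,None,fx=1.25,fy=1.25),cv2.resize(b,(300,300))]))"
```

```text
time: 14.15
position: [0.5266, -0.2078, 0.1006]
tool_rot: [-0.029, -3.132, -0.014]
ft_force: [0.9, 0.6, -1.5]
grip_width: 0.458
time: 14.4
position: [0.5244, -0.2143, 0.0984]
tool_rot: [-0.036, -3.128, -0.015]
ft_force: [-0.0, 1.1, -1.3]
grip_width: 0.456
{'time': 14.4, 'joint_positions': [-0.2061, 0.2865, 0.6398, 1.8174, -0.1929, 1.1153, 2.0503], 'position': [0.5244, -0.2143, 0.0984], 'tool_rot': [-0.0356, -3.1284, -0.0146], 'ft_force': [-0.0106, 1.1321, -1.3217], 'grip_width': 0.4555}
shift now [-4.8 -8.1 -1.7] twist 0.007 yaw 3.119 toolz [-0.013  0.009 -1.   ]
```

View pics/m7.png

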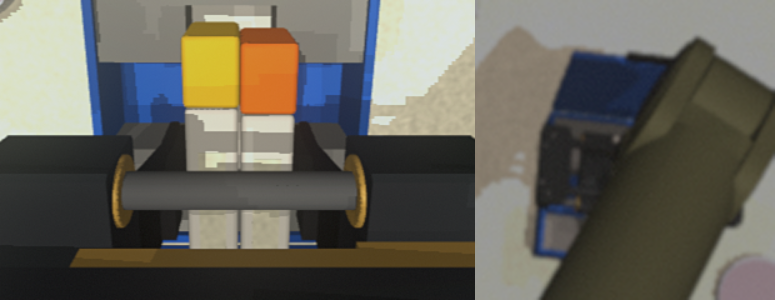

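The pair is above the case. The near-end slot shows at crop (190–272, 5–25), and the orange mailer is still about 2 mm back. I'll get the slot and pair edges from the depth map rather than from more pictures.

```bash
cat > slot.py <<'E'
from h import *
def cloud(im):
    v,u=np.mgrid[0:480,0:640]; d=im["range_z"].astype(float)
    r=np.stack([u,v,np.ones_like(u)],-1)@np.linalg.inv(im["K"]).T
    return (r*d[...,None]-im["t"])@im["R"]
def edges(P,x0,x1,sel):
    X,Y,Z=P[...,0],P[...,1],P[...,2]
    m=(X>x0)&(X<x1)&sel(Z)&(abs(Y+.22)<.08)
    return m.sum(),Y[m]
E
python3 - <<'E'
from slot import *
im=dict(np.load('w7.npz')); P=cloud(im); X,Y,Z=P[...,0],P[...,1],P[...,2]
for x in(.466,.471,.476,.481):
    m=(abs(X-x)<.0025)&(abs(Y+.22)<.08); 
    bk=m&(abs(Z-.046)<.004); fl=m&(Z<.03)&(abs(Y+.22)<.035); rim=m&(abs(Z-.05)<.003)
    y=Y[bk]; L=y[y>-.22]; R=y[y<-.22]
    print(x,'blk z',np.median(Z[bk]).round(4),'slotL',L.min().round(4) if len(L) else None,'slotR',R.max().round(4) if len(R) else None,'floor',(Y[fl].min().round(4),Y[fl].max().round(4),np.median(Z[fl]).round(4)) if fl.any() else None)
pm=(Z>.1)&(Z<.16)&(abs(Y+.22)<.035)&(X<.5)
print('pair z',np.median(Z[pm]))
for x in(.477,.485,.493):
    m=pm&(abs(X-x)<.003)&(Z>.12); print('pair',x,Y[m].min().round(4),Y[m].max().round(4))
m=pm&(Z>.12);print('front x',np.percentile(X[m],[0,1,3]))
# case outer rim
m=(abs(Z-.05)<.004)&(abs(Y+.22)<.085)&(abs(X-.47)<.04); print('rim',X[m].min(),Y[m].min(),Y[m].max())
for x in(.455,.46,.47,.49,.5):
    k=m&(abs(X-x)<.003)
    if k.any(): print(x,Y[k].min().round(4),Y[k].max().round(4))
E
```

```text
0.466 blk z 0.0464 slotL -0.22 slotR -0.22 floor None
0.471 blk z 0.0464 slotL -0.2195 slotR -0.2201 floor (np.float64(-0.2406), np.float64(-0.1935), np.float64(0.0125))
0.476 blk z 0.0464 slotL -0.1937 slotR -0.2406 floor (np.float64(-0.2409), np.float64(-0.1936), np.float64(0.0124))
0.481 blk z 0.0464 slotL -0.1938 slotR -0.2407 floor (np.float64(-0.241), np.float64(-0.1936), np.float64(0.0124))
pair z 0.12476009925966344
pair 0.477 -0.2335 -0.1936
pair 0.485 -0.2337 -0.1939
pair 0.493 -0.2339 -0.1938
front x [0.472553   0.47296103 0.47370504]
rim 0.456188548271069 -0.2932518261639305 -0.1418982714359805
0.455 -0.2913 -0.2332
0.46 -0.292 -0.1419
0.47 -0.2921 -0.1419
0.49 -0.2925 -0.1424
0.5 -0.2933 -0.1425
```

```bash
cat > fit.py <<'E'
from slot import *
def fit(im):
    P=cloud(im); X,Y,Z=P[...,0],P[...,1],P[...,2]
    bt=abs(Z-.0464)<.003
    m=bt&(Y>-.235)&(Y<-.20)&(X>.455)&(X<.49)
    print('slot near end x', np.percentile(X[m],[90,99,100]).round(4) if m.any() else None)
    a=[]
    for x in np.arange(.477,.506,.003):
        k=bt&(abs(X-x)<.0015)&(abs(Y+.217)<.04); y=Y[k]; L=y[y>-.217]; R=y[y<-.217]
        if len(L) and len(R): a.append((x,L.min(),R.max()))
    a=np.array(a); print(a.round(4)); print('slopes',np.polyfit(a[:,0],a[:,1],1)[0],np.polyfit(a[:,0],a[:,2],1)[0])
    z=ctrl.get_state()["position"][2]+.026
    pt=(abs(Z-z)<.004)&(abs(Y+.217)<.035)&(X<.52); b=[]
    for x in np.arange(.478,.515,.003):
        k=pt&(abs(X-x)<.0015)
        if k.sum()>5: b.append((x,Y[k].max(),Y[k].min()))
    b=np.array(b); print(b.round(4)); print('slopes',np.polyfit(b[:,0],b[:,1],1)[0],np.polyfit(b[:,0],b[:,2],1)[0])
    c=b[:,1:].mean(1); 
    for n,s in(('yellow',pt&(Y<c.mean()-.004)),('orange',pt&(Y>c.mean()+.004))): print(n,'front x',np.percentile(X[s],[0,2]).round(4))
E
python3 -c "
from fit import *
fit(dict(np.load('w7.npz')))"
```

```text
slot near end x [0.4693 0.47   0.4702]
[[ 0.477  -0.1937 -0.2406]
 [ 0.48   -0.1938 -0.2408]
 [ 0.483  -0.1938 -0.2407]
 [ 0.486  -0.1869 -0.2422]
 [ 0.489  -0.1848 -0.244 ]
 [ 0.492  -0.1828 -0.2443]
 [ 0.495  -0.1815 -0.244 ]
 [ 0.498  -0.1821 -0.244 ]]
slopes 0.7061637792192286 -0.20810157021771553
[[ 0.478  -0.1936 -0.2335]
 [ 0.481  -0.1935 -0.2331]
 [ 0.484  -0.1939 -0.2335]
 [ 0.487  -0.194  -0.2337]
 [ 0.49   -0.1937 -0.2339]
 [ 0.493  -0.1942 -0.2339]
 [ 0.496  -0.1942 -0.2336]
 [ 0.499  -0.194  -0.2332]
 [ 0.502  -0.1944 -0.2336]
 [ 0.505  -0.1948 -0.2333]
 [ 0.508  -0.1948 -0.2335]
 [ 0.511  -0.1948 -0.2336]
 [ 0.514  -0.1848 -0.2446]]
slopes 0.06978612777909965 -0.12220894915494705
yellow front x [0.4726 0.4733]
orange front x [0.4754 0.4761]
```

```bash
python3 -m inch '[[-1,-2.5,-4.4,0,0],[-1,0,0,15,0],[-1,0,0,15,0],[-1,0,0,2,0],[-1,0,0,0,0]]'
python3 -c "
from fit import *
st();fit(snap('wrist','w8'));go(.5255,-.2184,.0203,3.117)"
```

```text
time: 15.12
position: [0.5274, -0.2135, 0.0632]
tool_rot: [-0.023, -3.127, -0.018]
ft_force: [0.2, -0.1, -1.4]
grip_width: 0.454
{'time': 15.125, 'joint_positions': [-0.1886, 0.3368, 0.6245, 1.8395, -0.2299, 1.0546, 2.0831], 'position': [0.5274, -0.2135, 0.0632], 'tool_rot': [-0.0233, -3.1275, -0.018], 'ft_force': [0.2202, -0.0734, -1.4134], 'grip_width': 0.4544}
slot near end x [0.4695 0.4703 0.4705]
[[ 0.477  -0.1937 -0.2407]
 [ 0.48   -0.1935 -0.2407]
 [ 0.483  -0.1909 -0.2407]
 [ 0.486  -0.1891 -0.2409]
 [ 0.489  -0.187  -0.2409]
 [ 0.492  -0.1864 -0.2409]
 [ 0.495  -0.1868 -0.2411]
 [ 0.498  -0.1867 -0.2412]
 [ 0.501  -0.1867 -0.2425]]
slopes 0.33006853462378705 -0.052682109746347405
[[ 0.478  -0.1939 -0.2329]
 [ 0.481  -0.1931 -0.2332]
 [ 0.484  -0.1931 -0.2332]
 [ 0.487  -0.1936 -0.2329]
 [ 0.49   -0.1935 -0.2331]
 [ 0.493  -0.1933 -0.2333]
 [ 0.496  -0.1939 -0.2334]
 [ 0.499  -0.1936 -0.2332]
 [ 0.502  -0.1936 -0.2326]
 [ 0.505  -0.1941 -0.2332]
 [ 0.508  -0.1943 -0.2327]
 [ 0.511  -0.1943 -0.2329]
 [ 0.514  -0.1941 -0.2331]]
slopes -0.02708002566538012 0.004118660720013004
yellow front x [0.4756 0.4763]
orange front x [0.4784 0.4789]
shift now [ 1.1 -5.5 43. ] twist 0.01 yaw 3.127 toolz [-0.014  0.012 -1.   ]
```

```bash
python3 -m inch '[[-1,0.5,-5,0,0.01],[-1,0,0,0,0]]'
python3 -c "
from fit import *
st();fit(snap('wrist','w9'));go(.5255,-.2184,.0203,3.117)"
```

```text
time: 15.42
position: [0.5271, -0.2193, 0.064]
tool_rot: [-0.041, -3.129, -0.017]
ft_force: [0.6, 0.2, -2.0]
grip_width: 0.461
{'time': 15.425, 'joint_positions': [-0.1813, 0.3399, 0.6286, 1.8353, -0.233, 1.056, 2.0839], 'position': [0.5271, -0.2193, 0.064], 'tool_rot': [-0.0408, -3.1286, -0.0173], 'ft_force': [0.5596, 0.2461, -2.0362], 'grip_width': 0.4614}
slot near end x [0.4696 0.4704 0.4706]
[[ 0.477  -0.1939 -0.2406]
 [ 0.48   -0.1939 -0.2407]
 [ 0.483  -0.194  -0.2426]
 [ 0.486  -0.1941 -0.2444]
 [ 0.489  -0.1921 -0.2444]
 [ 0.492  -0.1917 -0.2442]
 [ 0.495  -0.1922 -0.2445]
 [ 0.498  -0.1922 -0.2445]]
slopes 0.11767204592543126 -0.20098040588401495
[[ 0.478  -0.1993 -0.2382]
 [ 0.481  -0.1985 -0.2385]
 [ 0.484  -0.1984 -0.238 ]
 [ 0.487  -0.199  -0.2383]
 [ 0.49   -0.1988 -0.2387]
 [ 0.493  -0.1987 -0.2388]
 [ 0.496  -0.1993 -0.2383]
 [ 0.499  -0.1992 -0.2386]
 [ 0.502  -0.1991 -0.2385]
 [ 0.505  -0.1997 -0.2387]
 [ 0.508  -0.2    -0.2384]
 [ 0.511  -0.1998 -0.2385]
 [ 0.514  -0.1999 -0.2477]]
slopes -0.03651408054086781 -0.1094566765558524
yellow front x [0.4752 0.4759]
orange front x [0.4782 0.4788]
shift now [ 1.3 -0.  43.7] twist -0.001 yaw 3.116 toolz [-0.012  0.011 -1.   ]
```

```bash
python3 -m inch '[[-1,1,0.7,2,0],[-1,0,0,5,0],[-1,0,0,0,0]]'
python3 -c "
from fit import *
st();fit(snap('wrist','w10'));go(.5255,-.2184,.0203,3.117)" | grep -v '^ \['
```

```text
time: 15.85
position: [0.5263, -0.2179, 0.0568]
tool_rot: [-0.04, -3.129, -0.018]
ft_force: [1.1, -0.3, -1.5]
grip_width: 0.454
{'time': 15.85, 'joint_positions': [-0.1799, 0.346, 0.6252, 1.8443, -0.2389, 1.0415, 2.0875], 'position': [0.5263, -0.2179, 0.0568], 'tool_rot': [-0.0398, -3.1292, -0.0182], 'ft_force': [1.0536, -0.2577, -1.5224], 'grip_width': 0.4542}
slot near end x [0.4696 0.4704 0.4706]
[[ 0.477  -0.1939 -0.2407]
slopes 0.10721836063812318 -0.08758630259909966
[[ 0.478  -0.1977 -0.2368]
slopes -0.040562886352913226 -0.12627424320033773
yellow front x [0.4743 0.4751]
orange front x [0.4773 0.4781]
shift now [ 0.6 -0.8 36.7] twist -0.001 yaw 3.116 toolz [-0.012  0.012 -1.   ]
```

Side gaps are 3.8 and 3.9 mm, and the end gaps about 3.5 mm each. Lowering.

```bash
python3 -m inch '[[-1,0,-0.3,10,0],[-1,0,0,10,0],[-1,0,0,8,0],[-1,0,0,2,0],[-1,0,0,0,0]]'
python3 -c "
from h import *
st();go(.5255,-.2184,.0203,3.117)"
```

```text
time: 16.52
position: [0.5257, -0.2177, 0.0242]
tool_rot: [-0.039, -3.128, -0.018]
ft_force: [-0.6, 0.4, -1.6]
grip_width: 0.459
{'time': 16.525, 'joint_positions': [-0.1633, 0.3901, 0.6091, 1.8672, -0.2713, 0.9834, 2.1119], 'position': [0.5257, -0.2177, 0.0242], 'tool_rot': [-0.0395, -3.1282, -0.0181], 'ft_force': [-0.6328, 0.4398, -1.6108], 'grip_width': 0.4587}
shift now [ 0.1 -0.8  3.9] twist -0.001 yaw 3.116 toolz [-0.013  0.012 -1.   ]
```

```bash
python3 -m inch '[[-1,0,0,2,0],[-1,0,0,1,0],[-1,0,0,0,0]]';python3 -m inch '[[-1,0,0,1,0],[-1,0,0,0,0]]';python3 -m inch '[[-1,0,0,1,0],[-1,0,0,0,0]]'
```

```text
time: 16.9
position: [0.5262, -0.2179, 0.0216]
tool_rot: [-0.04, -3.129, -0.018]
ft_force: [-0.5, 0.2, -1.7]
grip_width: 0.457
time: 17.15
position: [0.5264, -0.218, 0.021]
tool_rot: [-0.04, -3.13, -0.018]
ft_force: [-0.1, -0.4, -1.0]
grip_width: 0.461
time: 17.4
position: [0.5265, -0.218, 0.0209]
tool_rot: [-0.04, -3.13, -0.019]
ft_force: [-0.7, -0.0, -0.1]
grip_width: 0.456
```

```bash
python3 -m inch '[[-1,0,0,1,0],[-1,0,0,0.7,0],[-1,0,0,0,0]]';python3 -m inch '[[0.45,0,0,0,0],[0.45,0,0,0,0],[0.45,0,0,0,0],[0.45,0,0,0,0]]';python3 -m inch '[[0.45,0,0,-10,0],[0.45,0,0,-25,0],[0.45,0,0,-40,0],[0.45,0,0,-40,0],[0.45,0,0,0,0]]'
python3 -c "
from slot import *
st();im=snap('wrist','w11',(130,150,510,420),2)
P=cloud(im);X,Y,Z=P[...,0],P[...,1],P[...,2]
m=(abs(Y+.218)<.018)&(X>.48)&(X<.55)&(Z>.03)&(Z<.08); print('pair top z',np.percentile(Z[m],[5,50,95]))"
```

```text
time: 17.77
position: [0.5266, -0.218, 0.0209]
tool_rot: [-0.04, -3.131, -0.02]
ft_force: [-1.1, -0.2, 0.5]
grip_width: 0.454
time: 18.27
position: [0.5271, -0.2182, 0.0204]
tool_rot: [-0.04, -3.132, -0.019]
ft_force: [0.2, -0.5, -0.1]
grip_width: 0.714
time: 18.9
position: [0.5284, -0.2203, 0.141]
tool_rot: [-0.041, -3.132, -0.018]
ft_force: [-0.8, -0.3, -0.5]
grip_width: 0.726
{'time': 18.9, 'joint_positions': [-0.2123, 0.2524, 0.6561, 1.7628, -0.1719, 1.1953, 2.0384], 'position': [0.5284, -0.2203, 0.141], 'tool_rot': [-0.0411, -3.1324, -0.0179], 'ft_force': [-0.8352, -0.3196, -0.5425], 'grip_width': 0.7262}
pair top z [0.0448484  0.04620388 0.04734953]
```

View pics/w11.png

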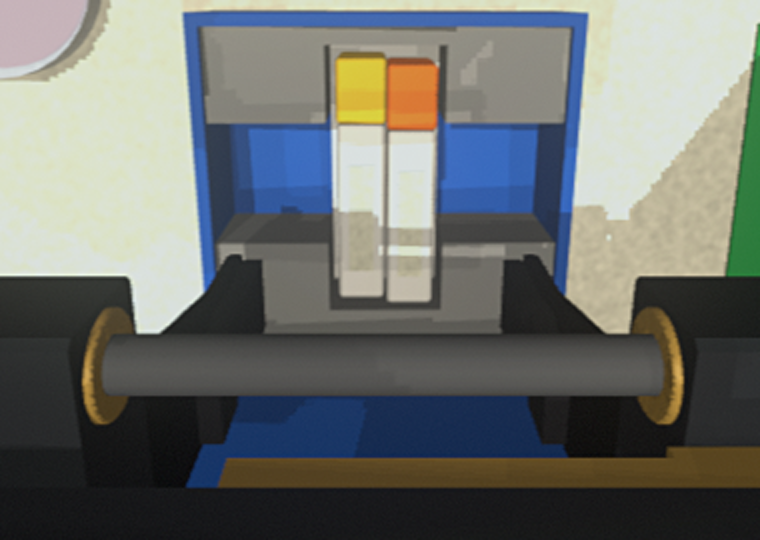

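The pair is seated in the bed, side by side (yellow 337–385, orange 387–437), with its top at z 0.046. Next I'll check the space behind the lid and its angle from the stored first top image.

```bash
python3 - <<'E'
from slot import *
im=dict(np.load('t0.npz')); P=cloud(im); X,Y,Z=P[...,0],P[...,1],P[...,2]
m=(Y>-.36)&(Y<-.08)&(X>.64)&(X<.95)&(Z>.015)
for a,b in((.64,.66),(.66,.7),(.7,.74),(.74,.78),(.78,.82),(.82,.9)):
    k=m&(X>=a)&(X<b); print(a,b,k.sum(),(Y[k].min().round(3),Y[k].max().round(3),Z[k].max().round(3)) if k.any() else '')
im=dict(np.load('s5.npz')); P=cloud(im); X,Y,Z=P[...,0],P[...,1],P[...,2]
k=(Z>.075)&(Z<.26)&(X>.58)&(X<.70)&(Y>-.32)&(Y<-.12)
for z in np.arange(.08,.23,.02):
    j=k&(abs(Z-z)<.01); print('lid z',z.round(2),j.sum(),(X[j].min().round(4),np.median(X[j]).round(4),X[j].max().round(4)) if j.any() else '')
go(.5284,-.2203,.265,3.117)
E
python3 -m inch '[[-1,0,0,-25,0],[-1,0,0,-45,0],[-1,0,0,-45,0],[-1,0,0,-10,0],[-1,0,0,0,0]]'
python3 -c "
from h import *
st();go(.69,-.223,.265,3.117)"
```

```text
0.64 0.66 13 (np.float64(-0.225), np.float64(-0.161), np.float64(0.211))
0.66 0.7 0 
0.7 0.74 0 
0.74 0.78 0 
0.78 0.82 700 (np.float64(-0.36), np.float64(-0.187), np.float64(0.083))
0.82 0.9 1903 (np.float64(-0.36), np.float64(-0.186), np.float64(0.084))
lid z 0.08 77 (np.float64(0.6102), np.float64(0.6141), np.float64(0.6234))
lid z 0.1 109 (np.float64(0.6123), np.float64(0.617), np.float64(0.6272))
lid z 0.12 108 (np.float64(0.6165), np.float64(0.6201), np.float64(0.6293))
lid z 0.14 115 (np.float64(0.6194), np.float64(0.6234), np.float64(0.633))
lid z 0.16 110 (np.float64(0.6229), np.float64(0.6264), np.float64(0.6349))
lid z 0.18 119 (np.float64(0.6247), np.float64(0.6298), np.float64(0.6385))
lid z 0.2 118 (np.float64(0.6276), np.float64(0.6341), np.float64(0.6411))
lid z 0.22 4 (np.float64(0.6353), np.float64(0.6369), np.float64(0.6398))
shift now [   0.3    0.9 -125.9] twist -0.002 yaw 3.115 toolz [-0.012  0.012 -1.   ]
time: 19.58
position: [0.5253, -0.2193, 0.2609]
tool_rot: [-0.041, -3.117, -0.024]
ft_force: [0.8, -0.1, 0.1]
grip_width: 0.242
{'time': 19.575, 'joint_positions': [-0.2356, 0.1725, 0.6718, 1.5968, -0.1123, 1.4382, 1.9916], 'position': [0.5253, -0.2193, 0.2609], 'tool_rot': [-0.0407, -3.1174, -0.0237], 'ft_force': [0.7642, -0.0835, 0.1297], 'grip_width': 0.2423}
shift now [-164.6    0.7   -8.1] twist -0.001 yaw 3.116 toolz [-0.024  0.016 -1.   ]
```

```bash
python3 -m inch '[[-1,-25,0,-3,0],[-1,-45,0,-2,0],[-1,-45,0,-2,0],[-1,-40,0,-1,0],[-1,-15,0,0,0]]'
python3 -c "
from h import *
st();go(.69,-.223,.168,3.117)"
```

```text
time: 20.2
position: [0.6954, -0.2224, 0.2516]
tool_rot: [-0.043, -3.102, -0.035]
ft_force: [-0.7, 0.6, -0.3]
grip_width: 0.005
{'time': 20.2, 'joint_positions': [-0.0984, 0.5807, 0.633, 1.134, -0.3338, 1.5687, 2.011], 'position': [0.6954, -0.2224, 0.2516], 'tool_rot': [-0.0433, -3.1019, -0.0347], 'ft_force': [-0.6602, 0.6248, -0.3047], 'grip_width': 0.0055}
shift now [ 2.1 -2.5 83.7] twist -0.003 yaw 3.114 toolz [-0.039  0.023 -0.999]
```

```bash
python3 -m inch '[[-1,0,0,20,0],[-1,0,0,35,0],[-1,0,0,22,0],[-1,0,0,0,0]]'
python3 -m inch '[[-1,15,0,0,0],[-1,12,0,0,0],[-1,10,0,0,0],[-1,10,0,0,0],[-1,0,0,0,0]]'
python3 -c "
from h import *
st();go(.626,-.221,.168,3.117)"
```

```text
time: 20.7
position: [0.6889, -0.2194, 0.1595]
tool_rot: [-0.045, -3.085, -0.039]
ft_force: [-0.3, -0.1, 0.8]
grip_width: 0.006
time: 21.32
position: [0.6403, -0.2183, 0.1624]
tool_rot: [-0.046, -3.086, -0.039]
ft_force: [-0.1, -0.7, 0.6]
grip_width: 0.002
{'time': 21.325, 'joint_positions': [-0.1527, 0.5123, 0.6367, 1.4139, -0.3028, 1.3753, 2.0401], 'position': [0.6403, -0.2183, 0.1624], 'tool_rot': [-0.0457, -3.0861, -0.0391], 'ft_force': [-0.1123, -0.6731, 0.5555], 'grip_width': 0.0022}
shift now [14.5 -3.  -4.9] twist -0.004 yaw 3.113 toolz [-0.055  0.026 -0.998]
```

```bash
python3 -m inch '[[-1,10,0,-2,0],[-1,10,0,-2,0],[-1,10,0,-1,0],[-1,10,0,0,0],[-1,10,0,0,0]]'
python3 -c "
from h import *
st();go(.55,-.219,.15,3.117)"
```

```text
time: 21.95
position: [0.589, -0.2165, 0.1707]
tool_rot: [-0.044, -3.088, -0.039]
ft_force: [0.6, 0.1, -0.0]
grip_width: 0.005
{'time': 21.95, 'joint_positions': [-0.1935, 0.3971, 0.6599, 1.5453, -0.2472, 1.3431, 2.0412], 'position': [0.589, -0.2165, 0.1707], 'tool_rot': [-0.0438, -3.0885, -0.0385], 'ft_force': [0.6102, 0.0626, -0.0057], 'grip_width': 0.0049}
shift now [37.8 -4.1 22.6] twist -0.003 yaw 3.114 toolz [-0.052  0.026 -0.998]
```

Very little force is showing, so I'll check with the side camera's depth whether the lid is moving.

```bash
cat > lid.py <<'E'
from slot import *
for n in('top','side'):
    im=snap(n,'l_'+n); P=cloud(im); X,Y,Z=P[...,0],P[...,1],P[...,2]
    c=cv2.cvtColor(im["color"],cv2.COLOR_RGB2HSV)
    k=(Z>.053)&(Z<.26)&(X>.40)&(X<.70)&(abs(Y+.22)<.085)&(c[...,0]>100)&(c[...,0]<128)&(c[...,1]>110)
    print(n,k.sum())
    if k.sum()>20:
        th=np.arctan2(Z[k]-.0505,.6085-X[k]); print('theta pct',np.percentile(th,[10,50,90]).round(3),'x',np.percentile(X[k],[2,98]).round(3),'z',np.percentile(Z[k],[2,98]).round(3))
st()
E
python3 lid.py
```

```text
top 50
theta pct [0.075 1.307 1.334] x [0.52  0.588] z [0.053 0.199]
side 146
theta pct [1.283 1.316 1.451] x [0.563 0.61 ] z [0.059 0.196]
{'time': 22.05, 'joint_positions': [-0.1931, 0.3965, 0.6605, 1.5456, -0.2471, 1.3443, 2.0411], 'position': [0.5883, -0.2168, 0.1709], 'tool_rot': [-0.0454, -3.0877, -0.0393], 'ft_force': [-0.5583, -0.0282, -0.2867], 'grip_width': 0.0064}
```

The lid is at about 1.3 rad and following as planned. Continuing along the arc.

```bash
python3 -m inch '[[-1,10,0,4,0],[-1,10,0,6,0],[-1,10,0,7,0],[-1,8,0,6,0],[-1,0,0,0,0]]'
python3 -c "
from h import *
st();go(.5235,-.219,.125,3.117);go(.506,-.219,.0936,3.117)"
```

```text
time: 22.68
position: [0.5456, -0.2154, 0.1485]
tool_rot: [-0.046, -3.087, -0.039]
ft_force: [-0.1, 0.2, 1.2]
grip_width: 0.006
{'time': 22.675, 'joint_positions': [-0.2173, 0.3238, 0.6717, 1.6769, -0.2095, 1.2754, 2.0435], 'position': [0.5456, -0.2154, 0.1485], 'tool_rot': [-0.0461, -3.0865, -0.0392], 'ft_force': [-0.1387, 0.2033, 1.2238], 'grip_width': 0.0059}
shift now [20.6 -4.9 24.5] twist -0.005 yaw 3.112 toolz [-0.054  0.026 -0.998]
shift now [36.4 -6.2 56.8] twist -0.005 yaw 3.112 toolz [-0.054  0.026 -0.998]
```

```bash
python3 -m inch '[[-1,9,0,9,0],[-1,8,0,11,0],[-1,7,0,11,0],[-1,6,0,12,0],[-1,5,0,12,0]]'
python3 -c "
from h import *
st();go(.506,-.219,.0936,3.117);go(.496,-.219,.0585,3.117)"
```

```text
time: 23.3
position: [0.5055, -0.2132, 0.0923]
tool_rot: [-0.046, -3.087, -0.038]
ft_force: [0.8, -0.2, 0.9]
grip_width: 0.004
{'time': 23.3, 'joint_positions': [-0.2223, 0.2962, 0.6715, 1.8287, -0.2011, 1.1462, 2.0635], 'position': [0.5055, -0.2132, 0.0923], 'tool_rot': [-0.0458, -3.0871, -0.0377], 'ft_force': [0.8207, -0.1958, 0.949], 'grip_width': 0.0037}
shift now [-0.6 -5.7 -1.5] twist -0.004 yaw 3.113 toolz [-0.053  0.025 -0.998]
shift now [ 7.5 -6.9 34.1] twist -0.004 yaw 3.113 toolz [-0.053  0.025 -0.998]
```

```bash
python3 -m inch '[[-1,3,-2,10,0],[-1,3,-2,10,0],[-1,2,-2,8,0],[-1,0,0,5,0],[-1,0,0,3,0]]'
python3 -m inch '[[-1,0,0,3,0],[-1,0,0,3,0]]'; python3 lid.py
```

```text
time: 23.92
position: [0.4944, -0.2178, 0.0587]
tool_rot: [-0.046, -3.085, -0.045]
ft_force: [-8.6, 3.8, 30.5]
grip_width: 0.007
time: 24.18
position: [0.4944, -0.2178, 0.0589]
tool_rot: [-0.046, -3.085, -0.052]
ft_force: [-6.8, 3.1, 22.4]
grip_width: 0.005
top 389
theta pct [0.055 0.493 0.983] x [0.462 0.605] z [0.055 0.066]
side 609
theta pct [0.044 0.087 0.812] x [0.459 0.605] z [0.054 0.216]
{'time': 24.275, 'joint_positions': [-0.1956, 0.3264, 0.6639, 1.8721, -0.2328, 1.0867, 2.1062], 'position': [0.4944, -0.2178, 0.0589], 'tool_rot': [-0.0462, -3.0847, -0.0516], 'ft_force': [-7.2122, 3.405, 23.2389], 'grip_width': 0.005}
```

The tip met a firm stop at z 0.0589 with about 25 N, so the lid is down. I'll back off upwards and check.

```bash
python3 -m inch '[[-1,0,0,-10,0],[-1,0,0,-30,0],[-1,0,0,-40,0],[-1,0,0,-40,0],[-1,20,0,-20,0]]'
python3 -m inch '[[-1,0,50,0,0],[-1,0,50,0,0],[-1,0,50,0,0],[-1,0,50,0,0],[-1,0,40,0,0]]'
python3 -m inch '[[-1,0,0,0,0],[-1,0,0,0,0]]'
python3 - <<'E'
from slot import *
st()
im=snap('top','f_top'); snap('side','f_side'); P=cloud(im)
im2=dict(np.load('f_side.npz'))
for nm,Q in(('top',P),('side',cloud(im2))):
    X,Y,Z=Q[...,0],Q[...,1],Q[...,2]
    k=(X>.465)&(X<.60)&(abs(Y+.219)<.065)&(Z>.03)&(Z<.12)
    A=np.c_[X[k],Y[k],np.ones(k.sum())]; c=np.linalg.lstsq(A,Z[k],rcond=None)[0]
    print(nm,k.sum(),'plane slope x,y',c[:2].round(4),'z at edge .458',(c@[.458,-.219,1]).round(4),'z at hinge',(c@[.6085,-.219,1]).round(4),'Z pct',np.percentile(Z[k],[1,50,99]).round(4))
a=cv2.imread('pics/f_top.png')[120:330,130:540];b=cv2.imread('pics/f_side.png')[140:420,100:460]
cv2.imwrite('pics/mf.png',np.hstack([cv2.resize(a,(430,220)),cv2.resize(b,(350,272))[:220]]))
# bystander depth difference top: before vs now
i0=dict(np.load('t0.npz')); d=np.abs(i0["color"].astype(int)-im["color"].astype(int)).sum(-1)
for n,(u,v) in dict(plate=(337,194),platebr=(255,230),tip=(153,250),marker=(184,289),red=(518,257),amber=(516,283),dish=(472,319)).items(): print(n,d[v-14:v+15,u-14:u+15].mean().round(1))
E
```

```text
time: 24.9
position: [0.4823, -0.2225, 0.2027]
tool_rot: [-0.046, -3.082, -0.049]
ft_force: [0.4, -0.1, 0.6]
grip_width: 0.007
time: 25.52
position: [0.4915, 0.0173, 0.2128]
tool_rot: [-0.065, -3.09, -0.045]
ft_force: [0.7, -1.2, 0.1]
grip_width: 0.006
time: 25.78
position: [0.4916, 0.0201, 0.2126]
tool_rot: [-0.056, -3.09, -0.045]
ft_force: [-0.0, -0.2, -0.8]
grip_width: 0.006
{'time': 25.775, 'joint_positions': [-0.5469, 0.019, 0.4864, 1.8235, -0.0428, 1.35, 1.4849], 'position': [0.4916, 0.0201, 0.2126], 'tool_rot': [-0.0556, -3.0899, -0.0447], 'ft_force': [-0.0216, -0.177, -0.8174], 'grip_width': 0.0061}
top 2588 plane slope x,y [ 0.0011 -0.0007] z at edge .458 0.0602 z at hinge 0.0603 Z pct [0.0542 0.0602 0.0662]
side 1115 plane slope x,y [-0.0019  0.0004] z at edge .458 0.0586 z at hinge 0.0583 Z pct [0.0546 0.0586 0.0622]
plate 29.8
platebr 21.4
tip 22.0
marker 25.3
red 15.3
amber 15.7
dish 22.8
```

View pics/mf.png

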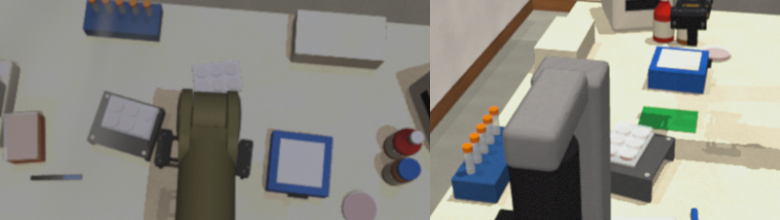

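The last picture shows the case shut, with its white panel at (300,163) in the left panel, the mat empty, the arm clear and the other things in place. The lid plane is level, at z 0.0586 at the free edge and 0.0583 at the hinge.

```bash
python3 -c "
from bench import ctrl
print(ctrl.close_job())"
```

```text
the job is handed in; nothing more can be done
None
```

The job is done and handed in at about 26 s of the 64 s allowed; no verdict was reported.

**What I did:** I gripped both mailers by their capped ends in one grasp, drew them out from under the bridge and set them on the mat. The pair's centre was about 1 mm from the mat's centre. I then gripped the pair at its middle, lowered it into the bed and pushed the lid shut from behind with closed fingers.

**Last checks:**
- **Lid:** it reads level in both camera views. From the side camera its top is at z 0.0586 m at the free edge and 0.0583 m at the hinge, where 0.0585 m is fully shut. The top camera reads about 0.060 m, within its calibration. The fingertips met a firm stop at about 25–30 N.
- **Mailers:** before the lid closed they were seated side by side in the bed, tops at 0.046 m as expected. The orange one sits about 3 mm further in than the yellow one; I did not correct this because the bed had room for it.
- **Other things:** they look unmoved in the final picture. The pixel comparison I ran on them was inconclusive because the lighting and shadows changed.

**Disagreements:** the top camera and the wrist camera differed by up to 6 mm, and I went with the wrist camera. The tool also drifted to about 3° of tilt by the end, with no visible effect.

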